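Push the film cassette into the packed row

TASK

Push the blue film cassette, tongue first, into the squeezed row directly to the right of the orange cassette, easing the neighbours apart without tipping any. Slide it on until its tongue meets the sprung stop hidden in the box behind, press it there for half a second with about 8 N beyond the drag of the row, never over 12 N on the stop, then let go and leave it standing there. Do not disturb the swab carton.

Things in the scene. Friction and masses are not known exactly. Their poses are not given: they have to be found in the camera images.
- rack: Fixed cassette rack; base plate 5 mm thick, 220 mm wide, from x = -225 (flat apron in front) to +95 mm. Axes: x is the way cassettes are pushed in, away from the robot; y left; z up. Origin on the bench (5 mm below the plate's top), under the middle of the front face of the grey box's wall. White cheeks at both ends squeeze the row with springs: 4 N, 0.06 N more per mm, over 20 mm of give; rods reach 130 mm out.
- window (a point): Middle of the window in the wall of the grey box (on its front face), 29 mm above the bench. The window is 40 mm high and 126 mm wide and lets the blue cassette's tongue pass along x; the box's top is 76 mm above the bench.
- stop: The stop in the closed grey box. The pose is that of its fixed foot, at x = 76 mm in the rack's frame. The sprung rubber pad that the tongue meets stands ahead of it, its face anywhere from 8 to 54 mm behind the wall's front face: differently set each time, neither reported nor visible, so it must be felt. It gives 1 mm per 3 N over 7.5 mm, then is solid. Limit 12 N. Let go, it may push back 1 to 5 mm.
- blue_centre (a point): Centre of the blue cassette's body, half-way up (28 mm); it starts upright on the bench. Body 60 mm long (x), 19.6 thick (y), 56 high, 0.13 to 0.25 kg; flat ribbed front face at x = -30 mm, a short foot to x = +40 mm. At +x runs a white tongue 24 mm high (14 to 38 mm above the underside), 20 mm thick for 42 mm, then tapering over 30 mm to a rounded 5 mm edge at x = +102 mm.
- blue_tip (a point): Tip of the blue cassette's tongue, 102 mm ahead (+x) of blue_centre and 2 mm lower. On the way home it passes between the neighbours and through the window and meets the pad. Wedging the taper into the row takes up to about 12 N, dragging on after it some 1 to 5 N.
- cass_orange_mid (a point): Centre, half-way up, of the orange cassette in the row: 70 mm long (x, as the rack's x), 20 thick (y), 56 high, 0.14 kg, loose; its front end (-x) is half-round (10 mm radius), its back rests on the wall. The four touch, so two round fronts form a V groove. One of the three leftmost, so a grey one always touches it on its right (-y).
- cass_grey1_mid (a point): Centre, half-way up, of a grey cassette in the row: 70 mm long (x, as the rack's x), 20 thick (y), 56 high, 0.14 kg, loose; its front end (-x) is half-round (10 mm radius), its back rests on the wall. The four touch, so two round fronts form a V groove.
- cass_grey2_mid (a point): Centre, half-way up, of a grey cassette in the row: 70 mm long (x, as the rack's x), 20 thick (y), 56 high, 0.14 kg, loose; its front end (-x) is half-round (10 mm radius), its back rests on the wall. The four touch, so two round fronts form a V groove.
- cass_grey3_mid (a point): Centre, half-way up, of a grey cassette in the row: 70 mm long (x, as the rack's x), 20 thick (y), 56 high, 0.14 kg, loose; its front end (-x) is half-round (10 mm radius), its back rests on the wall. The four touch, so two round fronts form a V groove.
- swab_center (a point): Centre of a small white and green carton, 52 x 82 x 30 mm, loose, beside the rack: a bystander.

How it is judged (in metres and radians):
On the way, in this order (a step that is already met when the one before it is completed fails the run):
1. the blue cassette's tongue is wedged in between the orange cassette and its right-hand neighbour (x of blue_tip in the frame of cass_orange_mid above -0.015 m and y of blue_tip in the frame of cass_orange_mid between -0.03 and -0.006 m and z of blue_tip in the frame of rack below 0.045 m), for 0.1 s.
2. the cassette is pressed against the hidden stop with more than 5 N (contact force between cass_blue and stop above 5 N), for 0.2 s.
At the end, for the whole second after the job is handed in: Blue cassette at rest on the base plate, upright and in line with the rack (0.1 rad), 15 to 26 mm right of the orange one, tip 5 to 63 mm behind the wall face; all four neighbours upright (0.1 rad) on the base plate, within 9 mm of the wall (x of blue_tip in the frame of rack between 0.005 and 0.063 m and y of blue_centre in the frame of cass_orange_mid between -0.026 and -0.015 m and angle between each of blue_centre, cass_orange_mid, cass_grey1_mid, cass_grey2_mid, cass_grey3_mid's own z axis and vertical below 0.1 rad and angle between the x axis of blue_centre and the x axis of rack, either way round below 0.1 rad and z of each of blue_centre, cass_orange_mid, cass_grey1_mid, cass_grey2_mid, cass_grey3_mid in the frame of rack below 0.037 m and x of each of cass_orange_mid, cass_grey1_mid, cass_grey2_mid, cass_grey3_mid in the frame of rack above -0.044 m and linear speed of cass_blue below 0.01 m/s); the robot touches nothing.
It fails at once if the stop gets more than 12 N (contact force between cass_blue and stop above 12 N).
It fails at once if a cassette in the row is tipped by more than 0.25 rad (angle between any of cass_orange_mid, cass_grey1_mid, cass_grey2_mid, cass_grey3_mid's own z axis and vertical above 0.25 rad).
It fails at once if the swab carton is moved by more than 15 mm (distance of swab_center from where it was at the start of the episode above 0.015 m).
It also fails if it takes over 64 s, if anything falls off the work surface, if the arm or the gripper's body presses on something with over 40 N, if the wrist force passes 120 N, or if a joint passes its speed limit or range.

ROBOT

A 6-joint arm with a two-finger parallel gripper is mounted at the origin on a cart in front of the work surface, level with it; the furniture and walls round the work are solid. World frame = base frame: x ahead of the robot, y to its left, z up, the work surface at z = 0. Lengths are in mm, angles in rad, forces in N, time in s.
With the tool pointing down it reaches from about 300 to 775 mm from the base axis. Payload 14.6 kg.
Tool frame: the origin (TCP) lies between the finger pads; the fingertips stand 19 mm ahead of it and the grasp point (between the pads) is the TCP; z points along the fingers, y is the line along which they close (so a half turn about z gives the same grasp; the last joint's range is limited). The gripper opens to 94 mm and grips with 3 to 60 N. Pads are 16 mm wide; open, the fingers measure 119 mm over their backs; the gripper's body (75 mm by 177 mm) begins 78 mm behind the grasp point.
Start: joints at [-1.366, 0.3, 1.521, -0, 1.321, -0.067], TCP at [147.649, -529.801, 224.446] pointing down, gripper open.
Joint ranges: [-3.03, 3.03], [-0.79, 2.21], [0.23, 2.52], [-1.04, 4.18], [0, 3.07], [-2.55, 2.55]. Speed limits (rad/s): [2.22, 2.22, 2.57, 3.14, 3.14, 3.14].

INTERFACE

Orientations are given as [roll, pitch, yaw] about the fixed x, y, z axes, in that order (R = Rz(yaw) Ry(pitch) Rx(roll)).
In Python, from cell import monitor, imaging, job, find_in, trace gives the robot as it stands. The module is installed in compiled form; this text tells all that it offers.
- The arm moves only by the tool arm_command, never from a script. Its argument "steps" is a list of rows, each a list of 5 numbers: the opening, from 0 (shut) to 1 (fully open), then the shift along the tool's x, y, z in mm, then the turn about the tool's z in degrees. In form: [[gripper, dx, dy, dz, turn], ...]. A call has 1 to 20 rows; each row is the pose to reach, as a shift and turn from the pose commanded when the call began, along the tool's axes at that moment; what a row does not reach only later rows make up. A row lasts 1/8 s, in which the tool goes at most 62.5 mm and 10.7 degrees, less where a joint would pass 70% of its speed; a pose out of reach is approached as far as the arm can. A call with a gripper value outside its range is refused whole. The fingers move at their own pace and stop on an object; "force" is the grip in N (left out, the last holds). Time passes only in rows, so rows that repeat a pose let the fingers close. It gives the time, the measured TCP pose, the force, the opening and the grip force at its end, in the units of the state.
- monitor.read_state(): the state, without advancing time (a new reading comes with each control period).
- imaging.camera(name): name is "scene" or "top"; returns a dict with "img" (400x640x3 uint8, red, green, blue), "mtx" (3x3 intrinsics, pixels), "D" ([k1, k2, p1, p2, k3] as OpenCV has them; the pictures are not rectified), "view" (4x4, takes a point from world to camera coordinates). Camera axes: x right, y down, z forward; pixel columns grow to the right and rows downward; lengths in mm; the calibration is good to about 2 mm. A picture is of the moment at which its call begins. There is no depth.
- job.sign_off(): hands the job in; it is judged then, once.
Trained networks look in a picture, given as the dict that the camera call returned (one of the last four; its "shot" number tells which), for a name from the list of things; names that differ only in an ending like _2 or _b are one class to them, and where a whole thing is asked for, a point or a joint stands for the part that bears it (a point fixed in the world has none). Each returns a list of dicts, best first, with "p" (0 to 1); they miss things now and then, are a little off and sometimes report something else, mostly with a low value. They report only what shows in the picture. A call takes as long as a camera call.
- find_in(picture, target): "rect" ([centre column, centre row, width, height] in pixels, round what is visible of it).
- trace(picture, target): "region" (400x640 bool, what is visible of it) and "rect" ([centre column, centre row, width, height] in pixels, round what is visible of it).
The state is a dict: "clock": time; "joints": joint angles; "qd": joint speeds; "effort": joint torques, N m; "eef_pos": TCP position; "eef_rot": TCP orientation; "wrist_force": force on the tool from outside, world axes, zero at the start; "moment": the same for the moment, N m; "finger_gap": finger opening in mm; "finger_force": force on a finger pad.
Only numpy, scipy, OpenCV 4.12 (cv2) and the standard library are available. Lean on these libraries where they do the work, as an engineer would, in place of code of your own. Each camera call takes 0.05 s, during which the arm holds its last target. There are 200 camera calls.

## Working session

There is one attempt and no reset: what is moved stays moved. The work goes in short steps, Python scripts to look and compute and a tool call to move; the robot and the scene stay as the last step left them, time stands still between calls to the robot, and variables do not carry over. Pictures are saved under pics/ and viewed, at most 10 in all, crops included, and the job is handed in when it is done.

Besides the shell and the picture viewer there is one more tool, called after "Emit:" as name(argument=value, ...) on one line, values as JSON. arm_command: Moves the arm, as the interface text tells. Its arguments: {"type":"object","properties":{"steps":{"type":"array","items":{"type":"array","items":{"type":"number"}}},"force":{"type":"number"}},"required":["steps"]}

```bash
mkdir -p pics; python3 - <<'E'
from cell import monitor, imaging, find_in
import cv2,numpy as np
s=monitor.read_state(); print(s)
P=[]
for n in("scene","top"):
    p=imaging.camera(n); cv2.imwrite(f"pics/{n}.png",p["img"][:,:,::-1]); print(n,p["mtx"].tolist(),p["D"],p["view"].round(4).tolist())
    for t in("rack","cass_blue","blue_centre","blue_tip","window","cass_orange_mid","cass_grey1_mid","swab_center"):
        try: print(t,[(np.round(d["rect"],1).tolist(),round(float(d["p"]),2)) for d in find_in(p,t)[:4]])
        except Exception as e: print(t,e)
E
```

```text
{'clock': 0.0, 'joints': array([-1.36563532e+00,  3.00478188e-01,  1.52161655e+00,  5.11326812e-06,
        1.32070689e+00, -6.66121535e-02]), 'qd': array([-0.00031071,  0.00023431, -0.00018961,  0.0006825 , -0.00057616,
        0.00125668]), 'effort': array([-4.52463360e-05, -5.31810415e+01, -3.52743459e+01,  7.08816829e-02,
        2.42544775e-02, -1.19311371e-04]), 'eef_pos': array([ 147.58141481, -529.56304736,  223.86742888]), 'eef_rot': array([-3.14038669e+00, -8.54146976e-05,  2.71771836e-01]), 'wrist_force': array([-1.03752994, -0.71962247, -0.19938878]), 'moment': array([ 0.03602255,  0.03907919, -0.04781831]), 'finger_force': 0.0, 'finger_gap': 93.8956601840597}
scene [[441.3643686194796, 0.0, 322.7343242205136], [0.0, 441.3643686194796, 197.5060946095221], [0.0, 0.0, 1.0]] [-0.0533907  0.         0.         0.         0.       ] [[-0.9623, 0.2717, 0.0068, 622.5271], [0.2114, 0.764, -0.6096, -28.1958], [-0.1708, -0.5852, -0.7927, 1105.8554], [0.0, 0.0, 0.0, 1.0]]
rack [([341.1, 259.9, 153.3, 87.2], 0.96)]
cass_blue it knows: blue_centre, blue_tip, cass_grey1_mid, cass_grey2
[... 556 characters left out ...]
5, 0.013, -77.8085], [-0.9946, 0.0267, -0.1003, 624.8649], [0.0999, -0.0158, -0.9949, 962.7181], [0.0, 0.0, 0.0, 1.0]]
rack [([254.2, 202.6, 111.9, 144.3], 0.94), ([246.4, 183.9, 6.2, 36.9], 0.45)]
cass_blue it knows: blue_centre, blue_tip, cass_grey1_mid, cass_grey2_mid, cass_grey3_mid, cass_orange_mid, rack, stop, swab_center, window
blue_centre [([375.2, 220.8, 38.9, 54.4], 0.6)]
blue_tip [([376.8, 222.6, 34.8, 48.5], 0.63)]
window [([251.5, 200.8, 109.3, 145.3], 0.83)]
cass_orange_mid [([237.2, 188.6, 9.1, 30.9], 0.75)]
cass_grey1_mid [([247.4, 185.8, 8.9, 30.3], 0.77)]
swab_center [([350.6, 163.8, 38.3, 29.7], 0.73), ([263.4, 188.4, 9.0, 27.9], 0.63), ([257.6, 184.8, 11.9, 33.1], 0.59)]
```

```bash
python3 - <<'E'
import cv2
a=cv2.imread("pics/top.png")[100:300,170:420]; cv2.imwrite("pics/top_c.png",cv2.resize(a,None,fx=3,fy=3,interpolation=cv2.INTER_CUBIC))
a=cv2.imread("pics/scene.png")[120:320,240:440]; cv2.imwrite("pics/scene_c.png",cv2.resize(a,None,fx=3,fy=3,interpolation=cv2.INTER_CUBIC))
E
```

```text
(no output)
```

View pics/top_c.png

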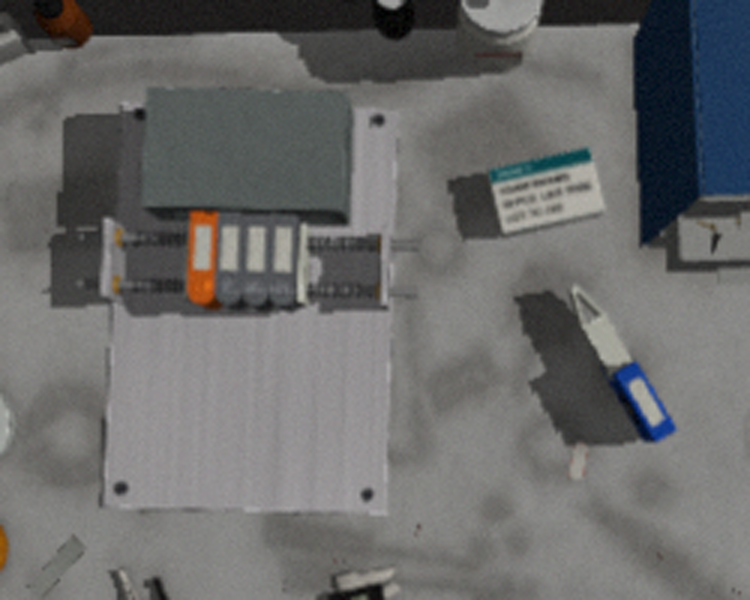

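View pics/scene_c.png

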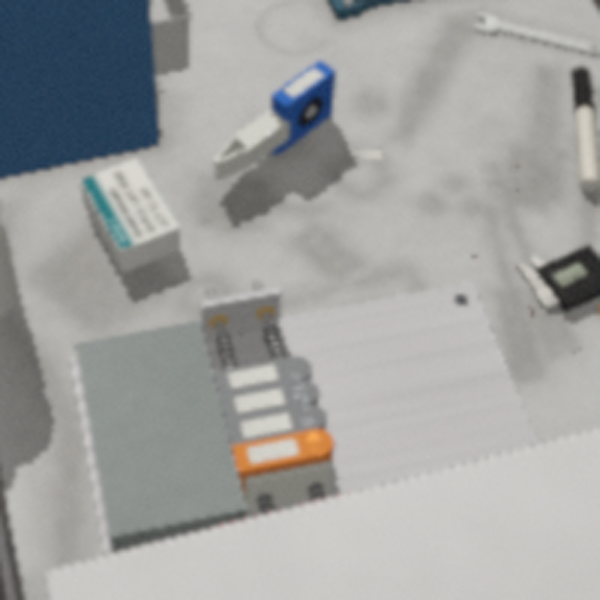

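```bash
cat > h.py <<'E'
import numpy as np, cv2
from scipy.optimize import least_squares, minimize
def proj(p,X):
    V=np.array(p["view"]); r=cv2.Rodrigues(V[:3,:3])[0]
    return cv2.projectPoints(np.asarray(X,float).reshape(-1,1,3),r,V[:3,3],np.array(p["mtx"]),np.array(p["D"],float))[0].reshape(-1,2)
def box(x0,x1,y0,y1,z0,z1): return np.array([[x,y,z] for x in(x0,x1) for y in(y0,y1) for z in(z0,z1)],float)
BLUE=[box(-30,30,-9.8,9.8,0,56),box(30,40,-9.8,9.8,0,8),box(30,72,-10,10,14,38),
      np.vstack([box(72,72,-10,10,14,38),box(102,102,-2,2,14,38)])]
t=np.linspace(-np.pi/2,np.pi/2,9)
rnd=np.array([[-25-10*np.cos(a),10*np.sin(a),z] for a in t for z in(0,56)])
CASS=[np.vstack([box(35,35,-10,10,0,56),rnd])]
def place(P,x,y,yaw,z=0):
    c,s=np.cos(yaw),np.sin(yaw); return P@np.array([[c,-s,0],[s,c,0],[0,0,1]]).T+[x,y,z]
S=8
def sil(p,parts,pose,z=0):
    m=np.zeros((400*2,640*2),np.uint8)
    for P in parts:
        q=proj(p,place(P,*pose,z)); h=cv2.convexHull(q.astype(np.float32))
        cv2.fillConvexPoly(m,np.round((h*2+.5)*256).astype(np.int32),1,shift=8)
    return m>0
def fit(views,masks,parts,p0,z=0):
    M=[cv2.resize(m.astype(np.uint8),None,fx=2,fy=2,interpolation=cv2.INTER_NEAREST)>0 for m in masks]
    def f(v):
        c=0
        for p,m in zip(views,M):
            s=sil(p,parts,(v[0],v[1],v[2]/60),v[3] if len(v)>3 else z); c+=1-(s&m).sum()/(s|m).sum()
        return c
    n=len(p0); r=minimize(f,p0,method="Nelder-Mead",options=dict(initial_simplex=np.vstack([p0]+[np.array(p0)+8*e for e in np.eye(n)]),xatol=.05,fatol=1e-4,maxiter=400))
    return r.x,r.fun
def ray(p,uv,z):
    V=np.array(p["view"]);R=V[:3,:3];C=-R.T@V[:3,3]
    n=cv2.undistortPoints(np.array(uv,float).reshape(-1,1,2),np.array(p["mtx"]),np.array(p["D"],float)).reshape(-1,2)
    d=np.c_[n,np.ones(len(n))]@R; return C+d*((z-C[2])/d[:,2])[:,None]
E
python3 - <<'E'
from h import *
from cell import imaging,trace
T=imaging.camera("top");Sc=imaging.camera("scene")
ct=lambda L:[((u+.5)/3-.5+170,(v+.5)/3-.5+100) for u,v in L]
cs=lambda L:[((u+.5)/3-.5+240,(v+.5)/3-.5+120) for u,v in L]
print("plate top",ray(T,ct([(103,507),(386,514),(398,110),(122,104)]),5).round(1).tolist())
print("screws top",ray(T,ct([(120,488),(367,494),(377,120)]),5).round(1).tolist())
print("screw scene",ray(Sc,cs([(461,299)]),5).round(1).tolist())
print("box top T",ray(T,ct([(148,88),(350,94),(347,215),(143,208)]),76).round(1).tolist())
print("box top S",ray(Sc,cs([(76,345),(200,324),(245,513)]),76).round(1).tolist())
b=ray(T,ct([(645,402)]),56)[0]; print(b)
mb=[trace(p,"blue_centre")[0]["region"] for p in(T,Sc)]
for v in [(0,1),(0,),(1,)]:
    r=fit([(T,Sc)[i] for i in v],[mb[i] for i in v],BLUE,[b[0],b[1],.5*60]); print("blue",v,r[0].round(2),r[0][2]/60,r[1])
r=fit([T,Sc],mb,BLUE,[b[0],b[1],30,3]);print("blue z free",r)
mo=[]
for p in(T,Sc):
    d=trace(p,"cass_orange_mid")[0]; print(d["p"],d["rect"]); mo.append(d["region"])
o=ray(T,ct([(203,258)]),61)[0]; print("orange label",o,"S",ray(Sc,cs([(273,450)]),61)[0])
for v in [(0,1),(0,)]: print("orange",fit([(T,Sc)[i] for i in v],[mo[i] for i in v],CASS,[o[0],o[1],-1],5))
print("grey labels T",ray(T,ct([(230,250),(257,250),(285,250)]),61).round(1).tolist())
print("cam",[(-p["view"][:3,:3].T@p["view"][:3,3]).round() for p in (T,Sc)])
E
```

```text
plate top [[463.5, 184.9, 5.0], [452.2, -33.9, 5.0], [770.3, -50.7, 5.0], [781.1, 169.4, 5.0]]
screws top [[477.7, 171.7, 5.0], [468.0, -19.6, 5.0], [762.6, -33.8, 5.0]]
screw scene [[468.6, -21.7, 5.0]]
box top T [[774.7, 132.7, 76.0], [766.1, -17.3, 76.0], [675.3, -13.4, 76.0], [684.5, 136.6, 76.0]]
box top S [[769.1, -13.6, 76.0], [681.4, -7.5, 76.0], [690.0, 140.7, 76.0]]
[ 532.39008213 -230.20012317   56.        ]
blue (0, 1) [ 534.21 -230.91   30.35] 0.5058006635343706 0.23429451689632552
blue (0,) [ 531.77 -230.89   30.26] 0.5043098016369607 0.11347233360064157
blue (1,) [ 535.61 -231.76   29.88] 0.4979959388249318 0.04757152361942785
blue z free (array([ 533.63711673, -229.5170848 ,   30.22586689,    4.1109576 ]), np.float64(0.21696316149224737))
0.69 [237.3, 189.1, 11.7, 30.5]
0.67 [334.8, 272.5, 32.1, 16.0]
orange label [648.21701841  95.41467581  61.        ] S [657.32320747  94.38086864  61.        ]
orange (array([ 6.47014071e+02,  9.76072380e+01, -6.07578219e-01]), np.float64(0.8376590423235495))
orange (array([6.47964729e+02, 1.01415645e+02, 9.54132848e-02]), np.float64(0.2696365767878077))
grey labels T [[653.7, 75.3, 61.0], [653.1, 55.2, 61.0], [652.6, 34.3, 61.0]]
cam [array([ 523.,  -79., 1021.]), array([794., 499., 855.])]
```

Emit:
arm_command(steps=[[1,43,-18,0,0],[1,86,-36,0,-4],[1,130,-54,10,-8],[1,173,-72,20,-13.25],[1,216,-90,30,-13.25],[1,260,-108,40,-13.25],[1,303,-126,50,-13.25],[1,346,-144,60,-13.25],[1,390,-162,75,-13.25],[1,420,-175,90,-13.25],[1,432.6,-180,95,-13.25],[1,432.6,-180,95,-13.25],[1,432.6,-180,95,-13.25]], force=40)

```text
clock: 2.72
eef_pos: [515.5, -241.2, 130.1]
eef_rot: [3.141, -0.0, 0.502]
wrist_force: [-1.0, 0.1, 0.4]
finger_gap: 93.9
finger_force: 0.0
```

Emit:
arm_command(steps=[[1,0,0,30,0],[1,0,0,60,0],[1,0,0,90,0],[1,0,0,102,0],[1,0,0,102,0],[0.1,0,0,102,0],[0.1,0,0,102,0],[0.1,0,0,102,0],[0.1,0,0,102,0],[0.1,0,0,102,0],[0.1,0,0,102,0]], force=40)

```text
clock: 4.1
eef_pos: [516.1, -240.2, 27.4]
eef_rot: [-3.142, 0.0, 0.503]
wrist_force: [-0.1, 0.5, 0.6]
finger_gap: 37.3
finger_force: 0.0
```

Emit:
arm_command(steps=[[0.1,0,0,0,0],[0.1,0,0,0,0],[0.1,0,0,0,0],[0.1,0,0,0,0],[0.1,0,0,0,0]])

```text
clock: 4.72
eef_pos: [516.0, -240.2, 27.4]
eef_rot: [-3.142, 0.0, 0.503]
wrist_force: [-0.8, -0.5, 0.2]
finger_gap: 19.3
finger_force: 40.0
```

Emit:
arm_command(steps=[[0.1,0,0,-20,0],[0.1,0,0,-50,0],[0.1,10,-27,-60,0],[0.1,23,-62,-60,4],[0.1,37,-98,-60,9],[0.1,51,-135,-60,14],[0.1,65,-172,-60,19],[0.1,79,-209,-60,24],[0.1,93,-246,-60,29],[0.1,107,-283,-60,31.75],[0.1,116,-308,-60,31.75],[0.1,119.4,-317,-50,31.75],[0.1,119.4,-317,-45,31.75],[0.1,119.4,-317,-45,31.75]])

```text
clock: 6.48
eef_pos: [467.7, 94.2, 71.8]
eef_rot: [3.141, 0.001, -0.052]
wrist_force: [0.5, -0.1, -2.3]
finger_gap: 19.3
finger_force: 40.0
```

```bash
cat > look.py <<'E'
from h import *
import sys
from cell import imaging,trace,monitor
n=sys.argv[1]
s=monitor.read_state(); print(s["clock"],s["eef_pos"].round(1),s["eef_rot"].round(4),s["wrist_force"].round(2))
T=imaging.camera("top");Sc=imaging.camera("scene")
a=cv2.resize(T["img"][150:280,200:300],None,fx=4,fy=4,interpolation=cv2.INTER_CUBIC)
b=cv2.resize(Sc["img"][190:320,290:390],None,fx=4,fy=4,interpolation=cv2.INTER_CUBIC)
cv2.imwrite(f"pics/{n}.png",np.hstack([a,b])[:,:,::-1])
E
python3 look.py pre
```

```text
6.475 [467.7  94.2  71.8] [ 3.1413e+00  1.2000e-03 -5.1900e-02] [ 0.52 -0.09 -2.35]
```

View pics/pre.png

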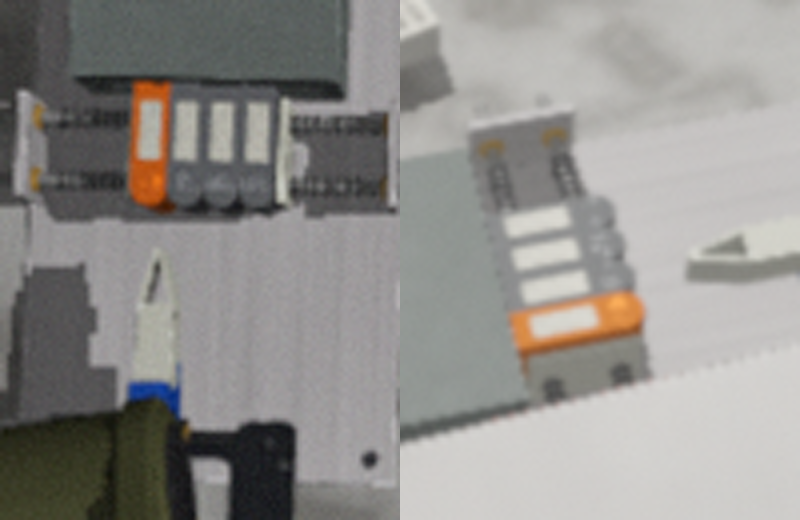

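```bash
python3 - <<'E'
from h import *
from cell import imaging
T=imaging.camera("top");S=imaging.camera("scene")
ct=lambda L:[((u+.5)/4-.5+200,(v+.5)/4-.5+150) for u,v in L]
cs=lambda L:[((u+.5)/4-.5+290,(v+.5)/4-.5+190) for u,v in L]
def show(n,X):
    d=X[:,:2]-[683.5,64]; c,s=np.cos(-.051),np.sin(-.051)
    print(n,X[:,:2].round(1).tolist(),"rack",np.c_[d@[c,s],d@[-s,c]].round(1).tolist())
show("tip T",ray(T,ct([(158,252)]),82)); show("tip S",ray(S,cs([(288,250),(288,274)]),70))
show("labels T",ray(T,ct([(150,130),(186,132),(222,132),(257,132)]),61))
show("labels S",ray(S,cs([(163,322),(153,287),(144,253),(136,219)]),61))
show("bound T",ray(T,ct([(170,130),(131,140),(168,200),(152,207)]),61))
show("screw T",ray(T,ct([(370,459)]),5))
E
```

```text
tip T [[586.4, 88.2]] rack [[-98.2, 19.2]]
tip S [[586.2, 77.3], [590.8, 90.6]] rack [[-97.8, 8.3], [-94.0, 21.9]]
labels T [[656.2, 95.8], [654.5, 75.7], [654.0, 55.6], [653.5, 36.1]] rack [[-28.9, 30.4], [-29.5, 10.2], [-29.0, -9.9], [-28.6, -29.4]]
labels S [[658.2, 95.2], [657.5, 74.6], [656.4, 54.1], [654.7, 33.2]] rack [[-26.9, 29.9], [-26.6, 9.2], [-26.6, -11.3], [-27.1, -32.2]]
bound T [[655.9, 84.6], [650.9, 106.5], [616.7, 86.1], [613.0, 95.1]] rack [[-28.6, 19.2], [-34.8, 40.8], [-67.9, 18.7], [-72.0, 27.4]]
screw T [[467.9, -19.8]] rack [[-211.1, -94.7]]
```

Emit:
arm_command(steps=[[0.1,0,-0.8,15,0],[0.1,0,-0.8,30,0],[0.1,0,-0.8,36,0],[0.1,0,-0.8,38.5,0],[0.1,5,-0.8,38.5,0],[0.1,12,-0.8,38.5,0],[0.1,16,-0.8,38.5,0],[0.1,16,-0.8,38.5,0],[0.1,16,-0.8,38.5,0]])

```text
clock: 7.8
eef_pos: [483.7, 95.0, 33.9]
eef_rot: [3.142, 0.0, -0.051]
wrist_force: [-0.1, -0.8, -2.4]
finger_gap: 19.4
finger_force: 40.0
```

Emit:
arm_command(steps=[[0.1,0,0.6,1.2,0],[0.1,3,0.6,1.2,0],[0.1,6,0.6,1.2,0],[0.1,9,0.6,1.2,0],[0.1,12,0.6,1.2,0],[0.1,15,0.6,1.2,0],[0.1,18,0.6,1.2,0],[0.1,20,0.6,1.2,0],[0.1,20,0.6,1.2,0]])

```text
clock: 8.93
eef_pos: [503.3, 93.5, 32.5]
eef_rot: [3.141, 0.002, -0.051]
wrist_force: [-4.4, 0.7, -1.4]
finger_gap: 19.5
finger_force: 40.0
```

Emit:
arm_command(steps=[[0.1,2,0,0,0],[0.1,4,0,0,0],[0.1,6,0,0,0],[0.1,8,0,0,0],[0.1,10,0,0,0],[0.1,12,0,0,0],[0.1,14,0,0,0],[0.1,16,0,0,0],[0.1,16,0,0,0]])

```text
clock: 10.05
eef_pos: [519.4, 92.6, 32.5]
eef_rot: [3.142, 0.001, -0.051]
wrist_force: [-4.5, 0.7, -1.6]
finger_gap: 19.1
finger_force: 40.0
```

```bash
python3 look.py wedge
```

```text
10.05 [519.4  92.6  32.5] [ 3.1415e+00  1.2000e-03 -5.1000e-02] [-4.53  0.68 -1.62]
```

View pics/wedge.png

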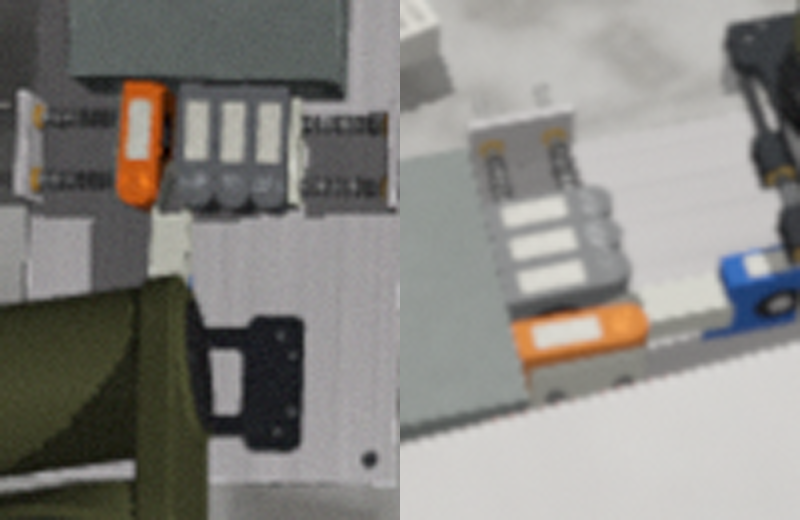

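Emit:
arm_command(steps=[[0.1,2,0,0,0],[0.1,4,0,0,0],[0.1,6,0,0,0],[0.1,8,0,0,0],[0.1,10,0,0,0],[0.1,12,0,0,0],[0.1,14,0,0,0],[0.1,16,0,0,0],[0.1,18,0,0,0],[0.1,20,0,0,0],[0.1,22,0,0,0],[0.1,24,0,0,0]])

```text
clock: 11.65
eef_pos: [543.9, 91.3, 32.8]
eef_rot: [-3.142, -0.0, -0.051]
wrist_force: [-2.2, 0.7, -1.8]
finger_gap: 19.2
finger_force: 40.0
```

Emit:
arm_command(steps=[[0.1,2,0,0,0],[0.1,4,0,0,0],[0.1,6,0,0,0],[0.1,8,0,0,0],[0.1,10,0,0,0],[0.1,12,0,0,0],[0.1,14,0,0,0]])

```text
clock: 12.52
eef_pos: [557.9, 90.6, 32.7]
eef_rot: [-3.142, -0.0, -0.051]
wrist_force: [-1.2, 1.0, -1.9]
finger_gap: 19.7
finger_force: 40.0
```

Emit:
arm_command(steps=[[0.1,2,0,0,0],[0.1,4,0,0,0],[0.1,6,0,0,0],[0.1,6,0,0,0]])

```text
clock: 13.02
eef_pos: [564.0, 90.3, 32.8]
eef_rot: [-3.142, -0.001, -0.051]
wrist_force: [0.4, 0.6, -3.7]
finger_gap: 19.3
finger_force: 40.0
```

Emit:
arm_command(steps=[[0.1,1,0,0,0],[0.1,2,0,0,0],[0.1,2.5,0,0,0]])

```text
clock: 13.4
eef_pos: [566.2, 90.2, 32.8]
eef_rot: [-3.142, 0.0, -0.051]
wrist_force: [-2.2, 0.8, -1.9]
finger_gap: 19.3
finger_force: 40.0
```

```bash
python3 - <<'E'
from cell import monitor,imaging
import numpy as np
a=[]
for i in range(6):
    s=monitor.read_state(); a.append(s["wrist_force"].round(2)); imaging.camera("top")
print(np.array(a),s["eef_pos"])
E
```

```text
[[-2.23  0.76 -1.85]
 [-0.92  1.37 -2.13]
 [-0.58  0.92 -1.93]
 [-1.34  1.46 -2.84]
 [-0.46  0.44 -2.37]
 [-1.12  0.17 -2.62]] [566.24095261  90.19544487  32.73549208]
```

Emit:
arm_command(steps=[[0.1,1,0,0,0],[0.1,2,0,0,0],[0.1,2.5,0,0,0]])

```text
clock: 14.08
eef_pos: [568.8, 90.1, 32.8]
eef_rot: [-3.142, 0.0, -0.051]
wrist_force: [-2.3, 1.1, -1.5]
finger_gap: 19.6
finger_force: 40.0
```

Edit , replacing
```

```
with
```

```

Emit:
arm_command(steps=[[0.1,1,0,0,0],[0.1,2,0,0,0],[0.1,2.5,0,0,0]])

```text
clock: 14.45
eef_pos: [571.3, 89.9, 32.8]
eef_rot: [-3.142, -0.0, -0.051]
wrist_force: [-2.3, 1.1, -1.9]
finger_gap: 19.2
finger_force: 40.0
```

Emit:
arm_command(steps=[[0.1,1,0,0,0],[0.1,2,0,0,0],[0.1,2.5,0,0,0]])

```text
clock: 14.82
eef_pos: [573.8, 89.8, 32.7]
eef_rot: [-3.142, -0.0, -0.051]
wrist_force: [-1.7, 1.1, -2.3]
finger_gap: 19.3
finger_force: 40.0
```

Emit:
arm_command(steps=[[0.1,1,0,0,0],[0.1,2,0,0,0],[0.1,2.5,0,0,0]])

```text
clock: 15.2
eef_pos: [576.3, 89.7, 32.8]
eef_rot: [-3.142, -0.0, -0.051]
wrist_force: [-2.2, 1.4, -2.1]
finger_gap: 19.1
finger_force: 40.0
```

Emit:
arm_command(steps=[[0.1,1,0,0,0],[0.1,2,0,0,0],[0.1,2.5,0,0,0]])

```text
clock: 15.58
eef_pos: [578.8, 89.5, 32.7]
eef_rot: [-3.142, -0.0, -0.051]
wrist_force: [-2.3, 2.0, -2.0]
finger_gap: 19.4
finger_force: 40.0
```

Emit:
arm_command(steps=[[0.1,1,0,0,0],[0.1,2,0,0,0],[0.1,2.5,0,0,0]])

```text
clock: 15.95
eef_pos: [581.3, 89.4, 32.8]
eef_rot: [-3.142, -0.0, -0.051]
wrist_force: [-2.4, 0.7, -1.8]
finger_gap: 19.3
finger_force: 40.0
```

Emit:
arm_command(steps=[[0.1,1,0,0,0],[0.1,2,0,0,0],[0.1,2.5,0,0,0]])

```text
clock: 16.32
eef_pos: [583.8, 89.3, 32.8]
eef_rot: [-3.142, -0.0, -0.051]
wrist_force: [-2.3, 1.9, -1.8]
finger_gap: 19.6
finger_force: 40.0
```

Emit:
arm_command(steps=[[0.1,1,0,0,0],[0.1,2,0,0,0],[0.1,2.5,0,0,0]])

```text
clock: 16.7
eef_pos: [586.3, 89.2, 32.8]
eef_rot: [-3.142, -0.0, -0.051]
wrist_force: [-2.5, 1.3, -2.3]
finger_gap: 19.5
finger_force: 40.0
```

Emit:
arm_command(steps=[[0.1,1,0,0,0],[0.1,2,0,0,0],[0.1,2.5,0,0,0]])

```text
clock: 17.08
eef_pos: [588.8, 89.0, 32.7]
eef_rot: [-3.142, -0.0, -0.051]
wrist_force: [-2.5, 1.4, -1.6]
finger_gap: 19.5
finger_force: 40.0
```

Emit:
arm_command(steps=[[0.1,1,0,0,0],[0.1,2,0,0,0],[0.1,2.5,0,0,0]])

```text
clock: 17.45
eef_pos: [591.3, 88.9, 32.8]
eef_rot: [-3.142, -0.0, -0.051]
wrist_force: [-2.8, 2.3, -1.9]
finger_gap: 19.4
finger_force: 40.0
```

Emit:
arm_command(steps=[[0.1,1,0,0,0],[0.1,2,0,0,0],[0.1,2.5,0,0,0]])

```text
clock: 17.82
eef_pos: [593.8, 88.8, 32.8]
eef_rot: [-3.142, -0.0, -0.051]
wrist_force: [-1.6, 1.4, -1.7]
finger_gap: 19.1
finger_force: 40.0
```

Emit:
arm_command(steps=[[0.1,1,0,0,0],[0.1,2,0,0,0],[0.1,2.5,0,0,0]])

```text
clock: 18.2
eef_pos: [596.2, 88.6, 32.8]
eef_rot: [3.142, -0.0, -0.051]
wrist_force: [-1.7, 0.6, -1.0]
finger_gap: 19.6
finger_force: 40.0
```

Emit:
arm_command(steps=[[0.45,0,0,0,0],[0.45,0,0,0,0],[0.45,0,0,0,0],[0.45,0,0,0,0],[0.45,0,0,0,0],[0.45,-10,0,0,0],[0.45,-25,0,0,0],[0.45,-40,0,0,0],[0.1,-40,0,0,0],[0,-40,0,0,0],[0,-40,0,0,0],[0,-40,0,0,0],[0,-40,0,0,0],[0,-40,0,0,0],[0,-40,0,0,0],[0,-40,0,0,0]])

```text
clock: 20.2
eef_pos: [556.2, 90.7, 32.7]
eef_rot: [-3.142, 0.0, -0.051]
wrist_force: [-0.8, -0.2, 0.2]
finger_gap: 0.1
finger_force: 0.0
```

```bash
python3 look.py rel
```

```text
20.2 [556.2  90.7  32.7] [-3.1416  0.     -0.0511] [-0.77 -0.22  0.25]
```

View pics/rel.png

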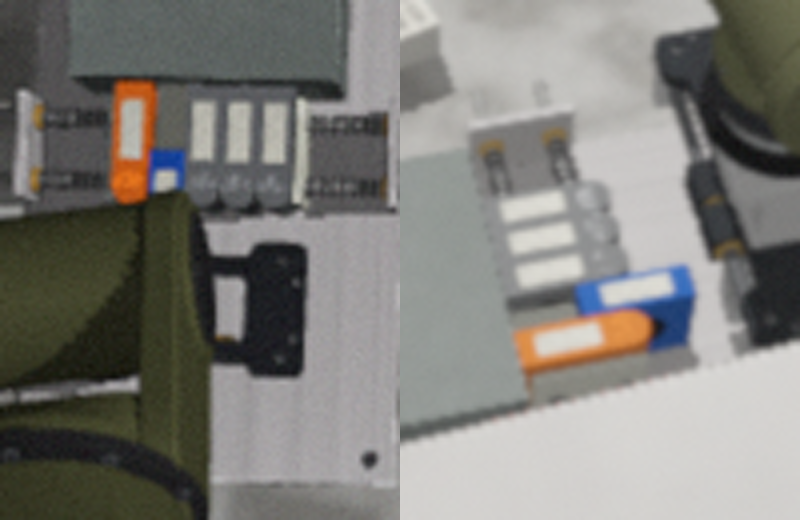

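Emit:
arm_command(steps=[[0,5,0,0,0],[0,10,0,0,0],[0,15,0,0,0],[0,17,0,0,0],[0,18,0,0,0]])

```text
clock: 20.92
eef_pos: [574.3, 89.8, 32.7]
eef_rot: [3.142, 0.0, -0.051]
wrist_force: [-0.4, -0.0, 0.4]
finger_gap: 0.2
finger_force: 0.0
```

Emit:
arm_command(steps=[[0,1,0,0,0],[0,2,0,0,0],[0,2.5,0,0,0]])

```text
clock: 21.3
eef_pos: [576.7, 89.6, 32.8]
eef_rot: [-3.142, 0.0, -0.051]
wrist_force: [0.5, -0.2, -0.2]
finger_gap: 0.6
finger_force: 0.0
```

Emit:
arm_command(steps=[[0,1,0,0,0],[0,2,0,0,0],[0,2.5,0,0,0]])

```text
clock: 21.68
eef_pos: [579.1, 89.6, 32.7]
eef_rot: [-3.142, 0.0, -0.051]
wrist_force: [-2.6, -0.0, 1.3]
finger_gap: 0.5
finger_force: 1.2
```

Emit:
arm_command(steps=[[0,1,0,0,0],[0,2,0,0,0]])

```text
clock: 21.92
eef_pos: [581.2, 89.4, 32.7]
eef_rot: [3.142, 0.0, -0.051]
wrist_force: [-1.7, -0.5, 0.6]
finger_gap: 0.3
finger_force: 1.1
```

Emit:
arm_command(steps=[[0,1,0,0,0],[0,2,0,0,0],[0,2.5,0,0,0]])

```text
clock: 22.3
eef_pos: [583.5, 89.3, 32.7]
eef_rot: [3.142, 0.001, -0.051]
wrist_force: [-6.2, -0.4, 3.2]
finger_gap: 0.6
finger_force: 3.0
```

Emit:
arm_command(steps=[[0,0.7,0,0,0],[0,0.7,0,0,0]])

```text
clock: 22.55
eef_pos: [584.0, 89.3, 32.7]
eef_rot: [3.141, 0.001, -0.051]
wrist_force: [-7.5, 0.1, 2.5]
finger_gap: 0.7
finger_force: 3.2
```

Emit:
arm_command(steps=[[0,0.4,0,0,0],[0,0.8,0,0,0],[0,0.8,0,0,0],[0,0.8,0,0,0]])

```text
clock: 23.05
eef_pos: [584.5, 89.3, 32.6]
eef_rot: [3.141, 0.002, -0.051]
wrist_force: [-8.3, 0.0, 3.9]
finger_gap: 0.8
finger_force: 4.3
```

Emit:
arm_command(steps=[[0,0.5,0,0,0],[0,0.5,0,0,0],[0,0.5,0,0,0],[0,0.5,0,0,0]])

```text
clock: 23.55
eef_pos: [584.9, 89.2, 32.6]
eef_rot: [3.141, 0.002, -0.051]
wrist_force: [-9.4, -0.0, 4.5]
finger_gap: 0.3
finger_force: 4.8
```

```bash
python3 - <<'E'
from cell import monitor,imaging
import numpy as np
a=[]
for i in range(8):
    s=monitor.read_state(); a.append(s["wrist_force"]); imaging.camera("top")
print(np.array(a).round(2),np.mean(a,0),s["eef_pos"])
E
```

```text
[[-9.36 -0.01  4.54]
 [-9.52 -0.04  3.71]
 [-9.14 -0.25  5.07]
 [-9.24  0.88  5.6 ]
 [-9.21  0.35  3.44]
 [-9.3   0.66  4.44]
 [-9.77  0.64  4.67]
 [-9.26  0.8   4.45]] [-9.35067598  0.37939226  4.48949474] [584.91008721  89.24159789  32.64047742]
```

Emit:
arm_command(steps=[[0,0.5,0,0,0],[0,0.5,0,0,0],[0,0.5,0,0,0],[0,0.5,0,0,0],[0,0.5,0,0,0]])

```text
clock: 24.58
eef_pos: [585.3, 89.2, 32.6]
eef_rot: [3.141, 0.002, -0.051]
wrist_force: [-10.1, 0.7, 5.3]
finger_gap: 0.4
finger_force: 5.4
```

Held at about 10 N total (about 8 N on the stop). Now back off slowly and clear away.

Emit:
arm_command(steps=[[0,-1,0,0,0],[0,-3,0,0,0],[0,-6,0,0,0],[0,-15,0,0,0],[0,-35,0,0,0],[0,-60,0,-20,0],[0,-90,0,-60,0],[0,-120,0,-100,0],[0,-140,0,-130,0],[0,-140,0,-130,0],[0,-140,0,-130,0]])

```text
clock: 25.95
eef_pos: [446.3, 96.3, 162.0]
eef_rot: [3.142, 0.0, -0.051]
wrist_force: [0.2, 0.3, -0.2]
finger_gap: 0.9
finger_force: 0.0
```

```bash
python3 look.py end
```

```text
25.95 [446.3  96.3 162. ] [ 3.1415e+00  3.0000e-04 -5.1100e-02] [ 0.18  0.26 -0.25]
```

View pics/end.png

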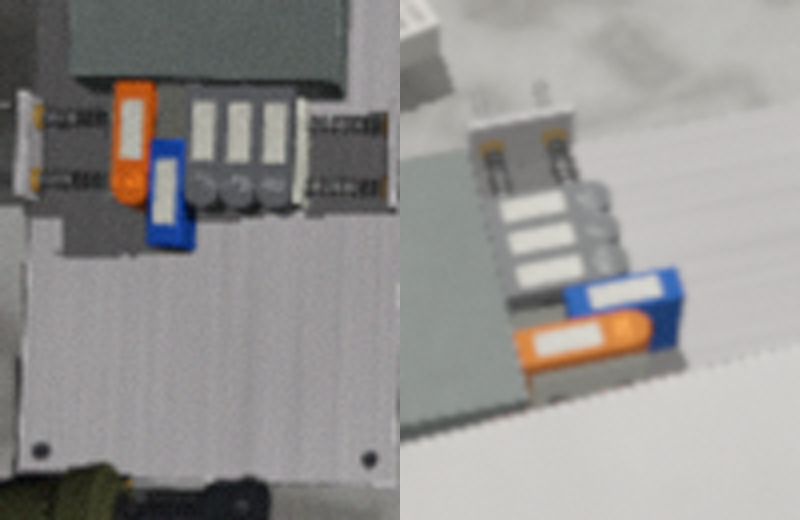

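The blue cassette stands upright in line beside the orange one (top view, label at about (166,190)). The neighbours are against the wall and the arm is clear.

```bash
python3 -c "
from cell import job; print(job.sign_off())"
```

```text
the job is handed in; nothing more can be done
None
```

The blue cassette went in right of the orange one and was pressed on the hidden stop with an estimated 8 N (wrist force about 10 N in total, about 2 N of it drag). It was then let go, standing upright with its neighbours in place, and the job was handed in at about 26 s; the sign-off gave no verdict.

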